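Present a coated glass slide to the label reader

TASK

A coated glass test slide is drying between the two rails of the little rack: find its frosted label end by the small notch in one corner, push on that end so that the slide moves along the rack until its clear end sticks out about 3 cm beyond the rails, then grip it by the clear end and lift it out. Carry it label up to the label reader, put the frosted end into the mouth and push the sprung stop inside back to about three quarters of its travel. Finish while still holding the slide there, level and label up, and leave the paint jar, the paint brush and the tweezers where they are.

Things in the scene. Friction and masses are not known exactly. Their poses are not given: they have to be found in the camera images.
- slide_rack: Fixed aluminium drying rack on a 130 x 74 x 9 mm dark plate; origin on the bench under its centre, x along the rails. Two rails, 66 mm over both, x -60 to +60 mm, form an open-ended channel 52.4 mm wide. The slide lies on ledges 30 mm above the bench with a gap 42 mm wide, 20 mm deep between them; rail walls rise to 38 mm, above its top. The frosted end starts towards +x; push towards -x.
- glass_slide: The loose glass slide, 100 x 50 x 5 mm, 60 g, origin at the centre of its underside; axes as for slide_center.
- slide_center (a point): Centre (half-way up) of the glass slide, 100 x 50 x 5 mm. x points to its frosted end, z out of the label side (up at the start). Copper coating on the middle; frosted white band with striped label on top over the last 28 mm at +x; a 9 x 9 mm notch is cut from the corner at +x, +y. The last 22 mm at -x is clear bare glass, to be gripped across the 50 mm width.
- slide_frosted_end (a point): Middle of the slide's frosted end edge, half-way up: 50 mm along +x from slide_center; same axes.
- slide_clear_end (a point): Middle of the slide's clear end edge, half-way up: 50 mm along -x from slide_center; same axes.
- label_reader: Label reader, fixed grey box with dark hood and a window on top, 110 mm long (x -55 to +55), 92 wide, 78 high; origin on the bench under its centre. Mouth in the -x face; the slide goes in along +x. Throat 56 mm wide, 45 to 59 mm above the bench, flared at the mouth over 10 mm to 68 x 26 mm. The orange stop stands 40 mm inside the mouth.
- reader_mouth (a point): Centre of the mouth, in the plane of the reader's front face, 52 mm above the bench; axes as the reader's.
- stop_face (a point): Middle of the face of the orange stop that the slide's end meets, 52 mm above the bench; moves with the stop. At rest it is 15 mm before the reader's centre (reader x = -15 mm).
- reader_stop (a joint): Travel of the sprung stop in m: 0 at rest, grows as it is pushed inwards along the reader's +x, 0.012 at its end. Spring 250 N/m with 1 N preload, so 4 N at the end; it pushes the slide back out if let go.
- paint_jar: Paint jar with black cap, 48 mm across, 66 mm high, origin under its centre. Bystander.
- paint_brush: Paint brush lying on the bench, 147 x 9 x 9 mm, along its x, origin underneath its centre. Bystander.
- tweezers: Steel tweezers lying on the bench, 126 x 15 x 9 mm, along their x, origin underneath their centre. Bystander.
There are look-alikes about, which are no part of the job. Of the things that look like the slide_rack, the larger one is meant.

How it is judged:
By the outcome, as a careful person would: the job done as asked, in the order asked, and still so for the second after the job is handed in, while the arm keeps its last pose, push and grip.
It also fails if it takes over 56 s, if anything falls off the work surface, if the arm or the gripper's body presses on something with over 40 N, if the wrist force passes 120 N, or if a joint passes its speed limit or range.

ROBOT

A 6-joint arm with a two-finger parallel gripper is mounted at the origin on a cart in front of the work surface, level with it; the furniture and walls round the work are solid. World frame = base frame: x ahead of the robot, y to its left, z up, the work surface at z = 0. Lengths are in m, angles in rad, forces in N, time in s.
With the tool pointing down it reaches from about 0.25 to 0.725 m from the base axis. Payload 9.7 kg.
Tool frame: the origin (TCP) lies at the very end of the fingers, on their centre line; the grasp point (between the pads) lies 19 mm behind it; z points along the fingers, y is the direction in which the jaws open and shut (so a half turn about z gives the same grasp; the last joint's range is limited). The gripper opens to 85 mm and grips with 20 to 120 N. Pads are 22 mm wide; open, the fingers measure 114 mm over their backs; the gripper's body (76 mm by 85 mm) begins 54 mm behind the grasp point. The pads swing forward as they close: fully open they stand 13 mm farther back than shut.
Start: joints at [1.332, 0.087, 0.176, 1.66, 0, 1.571], TCP at [0.13, 0.534, 0.231] pointing down, gripper open.
Joint ranges: [-3.13, 3.13], [-0.85, 1.81], [-1.15, 1.24], [-2.2, 2.28], [-1.44, 1.52], [-3.14, 3.14]. Speed limits (rad/s): [2.22, 2.22, 2.57, 3.14, 3.14, 3.14].

INTERFACE

Orientations are given as a rotation vector (axis times angle).
In Python, from rig import get_obs, camera, job_done gives the robot as it stands. The module is installed in compiled form; this text tells all that it offers.
- The arm moves only by the tool move_arm, never from a script. Its argument "targets" is a list of rows, each a list of 6 numbers: the shift along the world's x, y, z in m, then the turn, a rotation vector about the world's x, y, z in degrees. A call has 1 to 12 rows; each row is the pose to reach, as a shift and turn from the pose commanded when the call began; what a row does not reach only later rows make up. A row lasts 1/10 s, in which the tool goes at most 50 mm and 8.59 degrees, less where a joint would pass 70% of its speed; a pose out of reach is approached as far as the arm can. A call with a gripper value outside its range is refused whole. "jaw" is the closure, from 0 (fully open) to 1 (shut), set as the call begins (left out, the last holds). The fingers move at their own pace and stop on an object; "grip_force" is the grip in N (left out, the last holds). Time passes only in rows, so rows that repeat a pose let the fingers close. It gives the time, the measured TCP pose, the force and the opening at its end, in the units of the state.
- get_obs(): the state, without advancing time (a new reading comes with each control period).
- camera(name): name is "scene" or "top"; returns a dict with "img" (384x512x3 uint8, red, green, blue), "range_z" (384x512 float32, m along the optical axis (not along the pixel's ray), 0 where there is no reading), "camera_matrix" (3x3 intrinsics, pixels), "world_from_camera" (4x4, takes a point from camera to world coordinates). Camera axes: x right, y down, z forward; pixel columns grow to the right and rows downward; lengths in m; the calibration is good to about 2 mm. A picture is of the moment at which its call begins.
- job_done(): hands the job in, once; it reports no verdict.
The state is a dict: "t": time; "qpos": joint angles; "dq": joint speeds; "joint_torque": joint torques, N m; "ee_pos": TCP position; "orientation": TCP orientation; "wrist_force": force on the tool from outside, world axes, zero at the start; "wrist_torque": the same for the moment, N m; "gripper_width": opening from 0.0 (shut) to 1.0 (fully open).
Only numpy, scipy, OpenCV 4.12 (cv2) and the standard library are available. Lean on these libraries where they do the work, as an engineer would, in place of code of your own. Each camera call takes 0.05 s, during which the arm holds its last target.

## Working session

There is one attempt and no reset: what is moved stays moved. The work goes in short steps, Python scripts to look and compute and a tool call to move; the robot and the scene stay as the last step left them, time stands still between calls to the robot, and variables do not carry over. Pictures are saved under pics/ and viewed, and the job is handed in when it is done.

Besides the shell and the picture viewer there is one more tool, called after "Call:" as name([rows], argument=value, ...), one row to a line, values as JSON. move_arm: Moves the arm, as the interface text tells. Its arguments: {"type":"object","properties":{"targets":{"type":"array","items":{"type":"array","items":{"type":"number"}}},"jaw":{"type":"number"},"grip_force":{"type":"number"}},"required":["targets"]}

```bash
mkdir -p pics; cat > h.py <<'E'
import numpy as np, cv2, pickle
from rig import get_obs, camera
def shot(n,tag):
    c=camera(n); pickle.dump(c,open(f'{tag}.pkl','wb')); cv2.imwrite(f'pics/{tag}.png',c['img'][:,:,::-1]); return c
def load(tag): return pickle.load(open(f'{tag}.pkl','rb'))
def ray(c,u,v):
    K=c['camera_matrix'];T=c['world_from_camera']
    d=T[:3,:3]@np.linalg.solve(K,[u,v,1.]); return T[:3,3],d
def onz(c,u,v,z):
    o,d=ray(c,u,v); return o+d*(z-o[2])/d[2]
def pt(c,u,v):
    o,d=ray(c,u,v); return o+d*c['range_z'][int(v),int(u)]
def proj(c,p):
    T=np.linalg.inv(c['world_from_camera']);q=c['camera_matrix']@(T[:3,:3]@np.array(p)+T[:3,3]);return q[:2]/q[2]
E
python3 - <<'E'
from h import *
for n in('scene','top'):
    c=shot(n,n+'0'); print(c['camera_matrix'],c['world_from_camera'])
o=get_obs();print(o)
E
```

```text
[[380.09988777   0.         250.18055726]
 [  0.         380.09988777 191.46172488]
 [  0.           0.           1.        ]] [[ 0.54638246 -0.49470241  0.67582226 -0.08688574]
 [-0.83752303 -0.3271792   0.43761735 -0.46820256]
 [ 0.00462463 -0.80512315 -0.59308964  0.58894947]
 [ 0.          0.          0.          1.        ]]
[[482.17507572   0.         257.09686182]
 [  0.         482.17507572 198.02282675]
 [  0.           0.           1.        ]] [[ 0.01168219 -0.98930551  0.14538958  0.37115363]
 [-0.99992945 -0.01124533  0.0038263  -0.07210106]
 [-0.00215043 -0.14542402 -0.98936709  1.25553929]
 [ 0.          0.          0.          1.        ]]
{'t': 0.1, 'qpos': array([ 1.33201016e+00,  8.74285208e-02,  1.75201690e-01,  1.65980573e+00,
       -4.44961966e-05,  1.57077358e+00]), 'dq': array([-0.0008481 , -0.00149264,  0.00100627,  0.0018579 ,  0.0009689 ,
        0.00033476]), 'joint_torque': array([ 7.18718456e-05, -5.21562266e+01,  4.65653944e+01,  1.57892599e-02,
       -3.12761154e-05,  2.21302635e-06]), 'ee_pos': array([0.13005041, 0.53418668, 0.23063508]), 'orientation': array([-3.74146080e-01, -3.11912932e+00,  1.93630362e-03]), 'wrist_force': array([-0.35592059, -0.78808546,  0.23139352]), 'wrist_torque': array([ 0.00868181, -0.03234431, -0.05789958]), 'gripper_width': 1.001691316439444}
```

View pics/scene0.png

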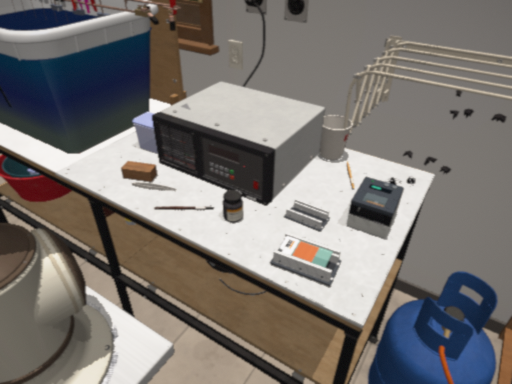

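View pics/top0.png

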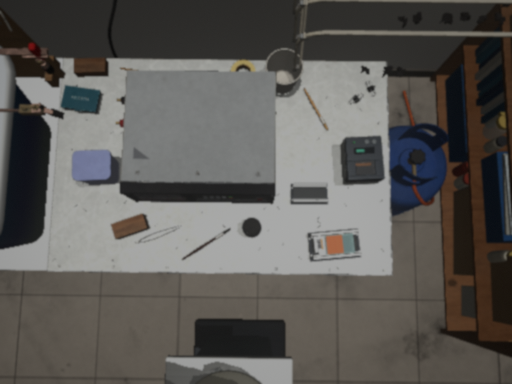

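The scene shows the larger rack with a slide at scene (307,258) / top (333,244), and an empty smaller look-alike at scene (307,214) / top (309,193). The reader is at scene (376,200) / top (362,160). The jar is at top (251,228), the brush at (206,243) and the tweezers at (159,235). There is also a pencil-like look-alike at top (316,108).

```bash
python3 - <<'E'
from h import *
c=load('top0');s=load('scene0')
a=cv2.resize(c['img'][220:270,295:370,::-1],None,fx=8,fy=8,interpolation=cv2.INTER_CUBIC)
cv2.imwrite('pics/c_rack.png',a)
a=cv2.resize(c['img'][125:210,285:395,::-1],None,fx=6,fy=6,interpolation=cv2.INTER_CUBIC)
cv2.imwrite('pics/c_reader.png',a)
a=cv2.resize(s['img'][170:290,260:410,::-1],None,fx=5,fy=5,interpolation=cv2.INTER_CUBIC)
cv2.imwrite('pics/c_scene.png',a)
E
```

```text
(no output)
```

View pics/c_rack.png

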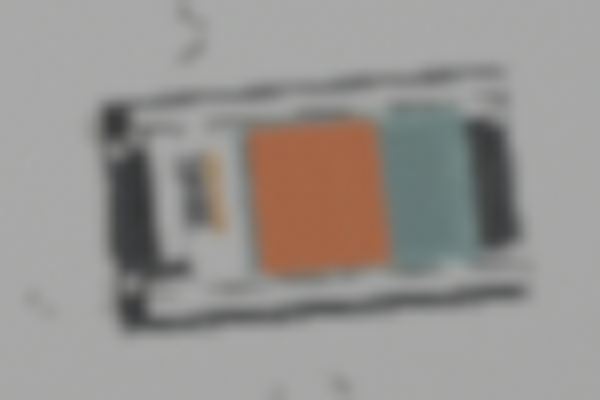

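View pics/c_reader.png

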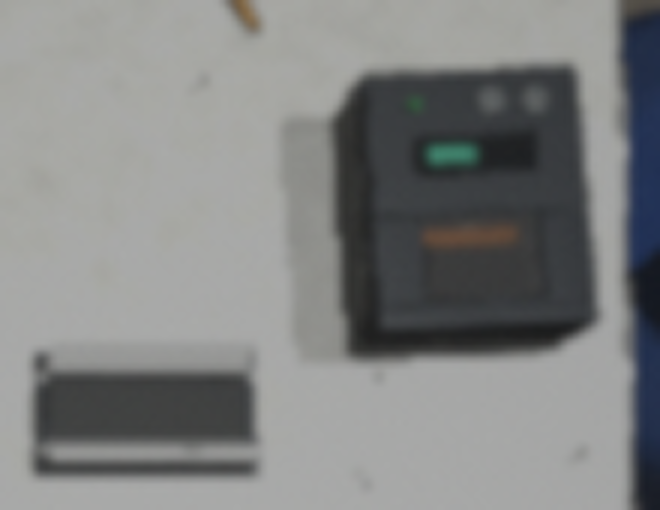

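View pics/c_scene.png

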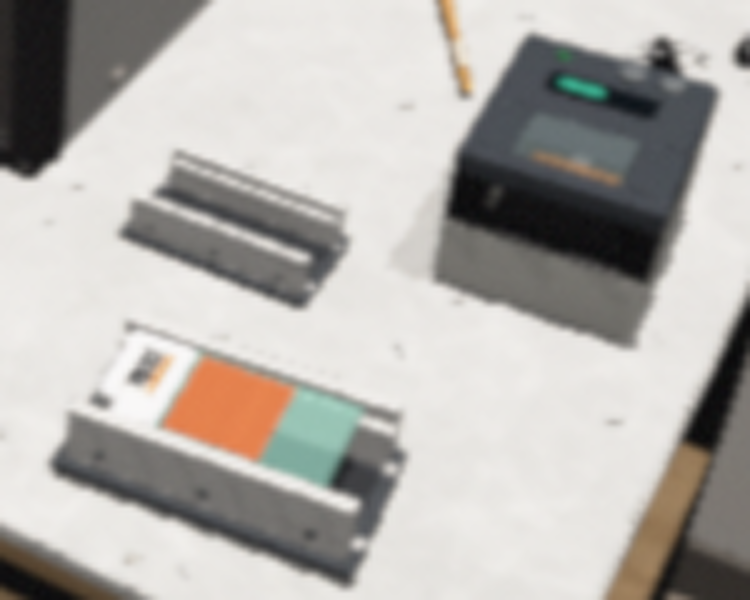

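```bash
cat >> h.py <<'E'
def quad(c,m,z,lo):
    # largest blob -> sub-pixel contour -> metric points at z -> minAreaRect
    cs,_=cv2.findContours(m,cv2.RETR_EXTERNAL,cv2.CHAIN_APPROX_NONE)
    k=max(cs,key=cv2.contourArea)[:,0].astype(float)
    P=np.array([onz(c,u,v,z)[:2] for u,v in k])*1000
    r=cv2.minAreaRect(P.astype(np.float32)); return k.mean(0),r,cv2.boxPoints(r)
E
python3 - <<'E'
from h import *
for t in('top0','scene0'):
    c=load(t); h=cv2.cvtColor(c['img'],cv2.COLOR_RGB2HSV)
    roi=np.zeros(h.shape[:2],np.uint8)
    if t=='top0': roi[225:265,300:365]=255
    else: roi[230:290,265:345]=255
    H,S,V=cv2.split(h)
    org=((H<18)&(S>100)).astype(np.uint8)*roi
    teal=((H>70)&(H<100)&(S>40)).astype(np.uint8)*roi
    for n,m in(('org',org),('teal',teal)):
        k,r,b=quad(c,m,0.035,0); print(t,n,k.round(1),np.round(r[0],1),np.round(r[1],1),round(r[2],1),b.round(0).tolist())
    print(pt(c,*( (333,244) if t=='top0' else (303,251))))
o=get_obs()
from scipy.spatial.transform import Rotation as R
print(R.from_rotvec(o['orientation']).as_matrix().round(3))
# table/plane check
c=load('top0'); print(pt(c,340,215),pt(c,362,150), pt(c,308,186),pt(c,320,232),pt(c,200,130))
E
```

```text
top0 org [334.3 244.2] [ 435.1 -263.4] [43.9 38.8] 6.4 [[411.0, -247.0], [415.0, -285.0], [459.0, -280.0], [455.0, -242.0]]
top0 teal [348.3 237.8] [ 450.8 -299. ] [14.4  8. ] 26.0 [[443.0, -299.0], [446.0, -306.0], [459.0, -299.0], [456.0, -292.0]]
[ 0.4356634  -0.2607144   0.03159257]
scene0 org [305.3 251.3] [ 436.1 -263.9] [45.6 39.9] 5.1 [[412.0, -246.0], [415.0, -286.0], [461.0, -282.0], [457.0, -242.0]]
scene0 teal [322.6 257.1] [ 440.1 -300.7] [46.4 28. ] 6.4 [[415.0, -289.0], [419.0, -317.0], [465.0, -312.0], [462.0, -284.0]]
[ 0.43284263 -0.26009467  0.03507323]
[[-0.972  0.237 -0.   ]
 [ 0.237  0.972 -0.001]
 [-0.    -0.001 -1.   ]]
[ 0.5136141  -0.28534316 -0.00353432] [ 0.668042   -0.32819975  0.08063166] [ 0.58588901 -0.19928901  0.01949945] [ 0.46730783 -0.23079625  0.01016122] [0.69196716 0.06797954 0.15973844]
```

```bash
python3 - <<'E'
from h import *
c=load('top0');s=load('scene0')
def T(x,y,z):return (onz(c,295+x/8-.44,220+y/8-.44,z)*1000).round(1)
def S(x,y,z):return (onz(s,260+x/5-.4,170+y/5-.4,z)*1000).round(1)
print('plate top',T(103,100,.009),T(120,330,.009),T(527,297,.009),T(508,68,.009))
print('plate scene bottom',S(52,470,0),S(350,583,0),S(405,460,0))
print('slide frosted end top',T(152,130,.035),T(165,260,.035),'clear',T(470,120,.035),T(478,255,.035))
print('slide scene clear',S(362,408,.035),S(332,487,.035))
print('rail tops scene: near', S(70,405,.038),S(358,512,.038),'far',S(128,325,.038),S(400,412,.038))
def Q(x,y,z):return (onz(c,285+x/6-.42,125+y/6-.42,z)*1000).round(1)
print('reader top face',Q(378,328,.078),Q(595,320,.078),Q(575,68,.078),Q(365,75,.078))
print('stripe', Q(425,237,.078),Q(518,235,.078))
print('reader scene bottom',S(437,280,0),S(634,346,0),'top',S(455,160,.078),S(660,220,.078),S(718,92,.078),S(530,37,.078))
E
python3 - <<'E'
import sys;sys.path.insert(0,'.')
import os;os.chdir('.')
from h import *
s=load('scene0')
a=cv2.resize(s['img'][175:245,340:412,::-1],None,fx=8,fy=8,interpolation=cv2.INTER_CUBIC)
cv2.imwrite('pics/c_rd2.png',np.clip(a.astype(float)*1.8,0,255))
E
```

```text
plate top [ 466.9 -198.5    9. ] [ 393.2 -203.7    9. ] [ 405.2 -334.2    9. ] [ 478.7 -329.5    9. ]
plate scene bottom [ 395.3 -206.1    0. ] [ 408.4 -333.7    0. ] [ 481.4 -326.6    0. ]
slide frosted end top [ 455.6 -211.3   35. ] [ 414.7 -215.2   35. ] clear [ 459.9 -311.8   35. ] [ 417.5 -313.6   35. ]
slide scene clear [ 464.8 -309.5   35. ] [ 418.7 -316.8   35. ]
rail tops scene: near [ 398.4 -211.1   38. ] [ 409.7 -331.1   38. ] far [ 452.8 -207.8   38. ] [ 468.1 -324.    38. ]
reader top face [ 593.8 -291.5   78. ] [ 598.2 -381.3   78. ] [ 705.6 -375.8   78. ] [ 701.6 -287.8   78. ]
stripe [ 632.5 -311.6   78. ] [ 633.8 -350.3   78. ]
reader scene bottom [ 596.4 -295.4    0. ] [ 602.8 -385.9    0. ] top [ 585.4 -295.2   78. ] [ 593.8 -382.6   78. ] [ 700.9 -377.7   78. ] [ 696.8 -289.9   78. ][ WARN:0@0.701] global loadsave.cpp:1063 imwrite_ Unsupported depth image for selected encoder is fallbacked to CV_8U.
```

View pics/c_rd2.png

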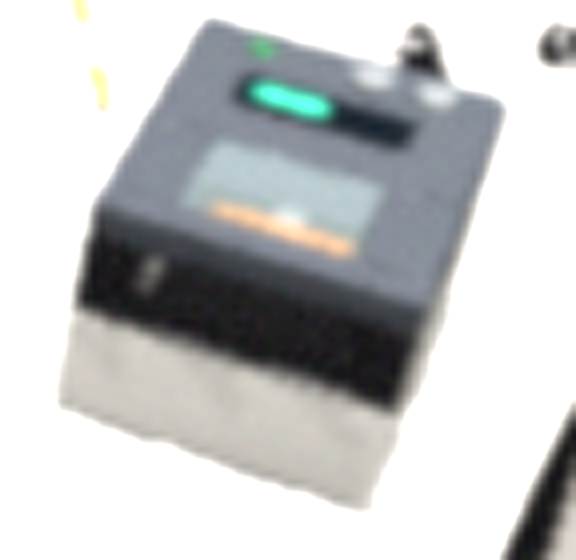

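```bash
python3 - <<'E'
from h import *
def cloud(c):
    v,u=np.mgrid[0:384,0:512]; z=c['range_z']; K=c['camera_matrix'];T=c['world_from_camera']
    p=np.stack([(u-K[0,2])/K[0,0]*z,(v-K[1,2])/K[1,1]*z,z],-1)@T[:3,:3].T+T[:3,3]; p[z==0]=np.nan; return p
def f(P,A):
    k,*_=np.linalg.lstsq(A,P,rcond=None);return k
for t in('top0','scene0'):
    p=cloud(load(t)).reshape(-1,3)*1000
    b=p[(p[:,0]>500)&(p[:,0]<580)&(p[:,1]>-360)&(p[:,1]<-250)]; print(t,'bench z',np.nanmedian(b[:,2]),np.nanstd(b[:,2]))
    q=p[(p[:,0]>575)&(p[:,0]<725)&(p[:,1]>-400)&(p[:,1]<-270)]
    top=q[(q[:,2]>68)&(q[:,2]<90)]; print('top',len(top),np.median(top,0),np.percentile(top,[2,98],axis=0).round(1).tolist())
    fr=q[(q[:,2]>10)&(q[:,2]<70)&(q[:,0]<625)]; print('front',len(fr))
    for lo,hi in((8,24),(24,38),(38,52),(52,66)):
        g=fr[(fr[:,2]>lo)&(fr[:,2]<hi)]
        if len(g)>8: print(lo,hi,len(g),np.median(g,0).round(1),g[:,1].min().round(),g[:,1].max().round(),np.polyfit(g[:,1]+337,g[:,0],1).round(3))
E
```

```text
top0 bench z -1.101063145924508 2.5887560998821417
top 1610 [ 647.77808761 -333.95092487   77.80558329] [[595.0, -378.9, 71.9], [701.1, -289.5, 83.0]]
front 195
8 24 40 [ 595.3 -318.5   16.9] -380.0 -290.0 [1.35000e-01 5.97289e+02]
24 38 60 [ 595.  -326.1   32. ] -382.0 -291.0 [9.20000e-02 5.96881e+02]
38 52 57 [ 596.7 -328.2   40.9] -384.0 -291.0 [9.30000e-02 5.98277e+02]
52 66 27 [ 597.2 -292.5   59. ] -382.0 -291.0 [1.05000e-01 5.99344e+02]
scene0 bench z -1.7169379346769764 162.9805389432237
top 1330 [ 639.27233549 -338.54944742   77.97883272] [[593.8, -381.5, 69.8], [700.1, -292.9, 80.5]]
front 928
8 24 204 [ 596.1 -339.4   16.8] -384.0 -294.0 [-6.00000e-02  5.95943e+02]
24 38 216 [ 595.8 -343.5   31.1] -385.0 -293.0 [-7.20000e-02  5.95889e+02]
38 52 351 [ 601.8 -339.2   44.5] -385.0 -294.0 [-5.30000e-02  6.03745e+02]
52 66 98 [ 597.4 -355.7   59.6] -385.0 -294.0 [-7.00000e-02  5.97589e+02]
```

Call:
move_arm([
  [0.298,-0.711,0,0,0,-70.8],
  [0.298,-0.711,0,0,0,-70.8],
  [0.298,-0.711,0,0,0,-70.8],
  [0.298,-0.711,0,0,0,-70.8],
  [0.298,-0.711,0,0,0,-70.8],
  [0.298,-0.711,0,0,0,-70.8],
  [0.298,-0.711,0,0,0,-70.8],
  [0.298,-0.711,0,0,0,-70.8],
  [0.298,-0.711,0,0,0,-70.8],
  [0.298,-0.711,0,0,0,-70.8],
  [0.298,-0.711,0,0,0,-70.8],
  [0.298,-0.711,0,0,0,-70.8],
], jaw=1, grip_force=40)

```text
t: 1.3
ee_pos: [0.3621, -0.0212, 0.2313]
orientation: [2.112, 2.325, 0.001]
wrist_force: [0.8, 1.5, -0.1]
gripper_width: 0.001
```

Call:
move_arm([
  [0.02,-0.048,0,0,0,0],
  [0.04,-0.095,0,0,0,0],
  [0.06,-0.142,-0.01,0,0,0],
  [0.066,-0.156,-0.05,0,0,0],
  [0.066,-0.156,-0.1,0,0,0],
  [0.066,-0.156,-0.15,0,0,0],
  [0.066,-0.156,-0.15,0,0,0],
])

```text
t: 2.0
ee_pos: [0.4237, -0.1735, 0.0744]
orientation: [-2.105, -2.317, 0.006]
wrist_force: [-0.7, -0.1, -0.8]
gripper_width: -0.002
```

```bash
python3 - <<'E'
from h import *
print(get_obs()['ee_pos'])
a=shot('scene','s1')['img'][190:300,240:410,::-1]; b=shot('top','t1')['img'][200:275,280:400,::-1]
print(get_obs()['ee_pos'],get_obs()['orientation'])
a=cv2.resize(a,(680,440),interpolation=cv2.INTER_CUBIC);cv2.imwrite('pics/s1c.png',a)
E
```

```text
[ 0.423698   -0.17348997  0.07444196]
[ 0.42777578 -0.17482107  0.08213215] [-2.11119633e+00 -2.32522817e+00  5.10434310e-04]
```

View pics/s1c.png

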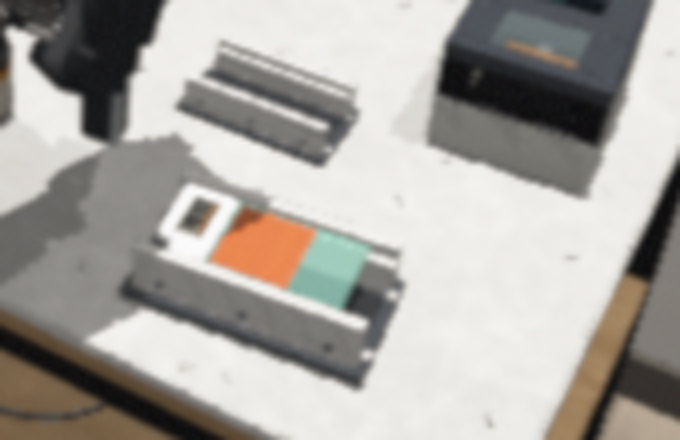

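Call:
move_arm([
  [0,0,-0.03,0,0,0],
  [0,0,-0.06,0,0,0],
  [0,0,-0.06,0,0,0],
  [0.001,-0.012,-0.06,0,0,0],
  [0.0019,-0.02,-0.06,0,0,0],
  [0.0024,-0.025,-0.06,0,0,0],
  [0.0029,-0.03,-0.06,0,0,0],
  [0.0034,-0.035,-0.06,0,0,0],
  [0.0038,-0.04,-0.06,0,0,0],
  [0.0043,-0.045,-0.06,0,0,0],
  [0.0048,-0.05,-0.06,0,0,0],
  [0.0048,-0.05,-0.06,0,0,0],
])

```text
t: 3.3
ee_pos: [0.4328, -0.2256, 0.0212]
orientation: [2.113, 2.325, -0.0]
wrist_force: [0.4, -1.2, -0.5]
gripper_width: 0.005
```

```bash
python3 - <<'E'
from h import *
a=shot('scene','s2')['img'][190:300,240:410,::-1]; b=shot('top','t2')['img'][215:275,290:390,::-1]
o=get_obs();print(o['ee_pos'],o['wrist_force'])
a=cv2.resize(a,(680,440),interpolation=cv2.INTER_CUBIC);cv2.imwrite('pics/s2c.png',a)
a=cv2.resize(b,(700,420),interpolation=cv2.INTER_CUBIC);cv2.imwrite('pics/t2c.png',a)
E
```

```text
[ 0.43269895 -0.22507625  0.02115919] [-0.4684828  -0.4924165  -0.97737846]
```

View pics/s2c.png

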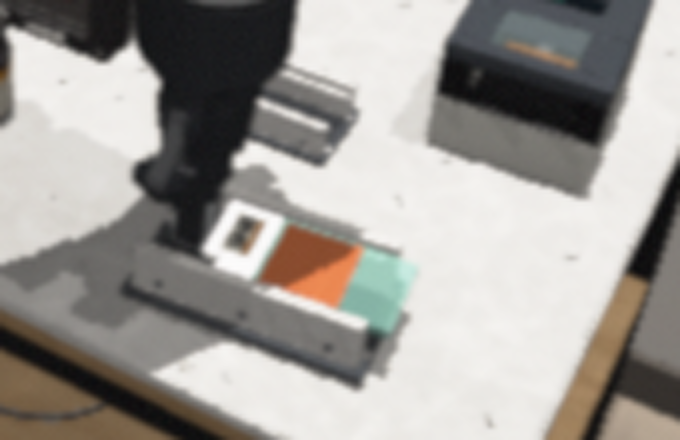

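View pics/t2c.png

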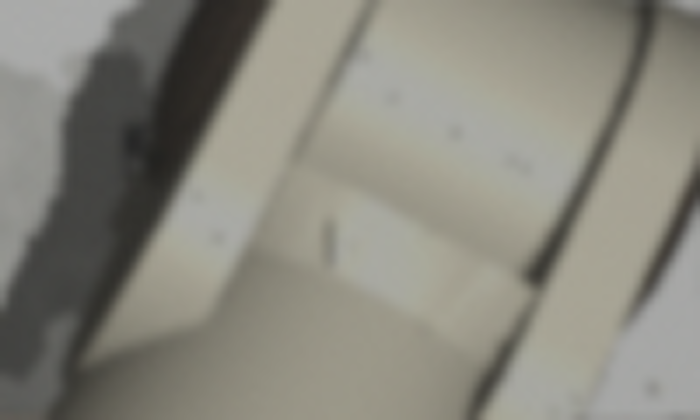

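The scene crop shows the slide being pushed along the channel, with the teal clear end at crop (385,300) just past the rail ends. In the top view the arm hides the rack. I'll measure the clear end in the scene view.

```bash
cat >> h.py <<'E'
def slide_end(t):
    c=load(t);H,S,V=cv2.split(cv2.cvtColor(c['img'],cv2.COLOR_RGB2HSV))
    m=((H>70)&(H<100)&(S>40)).astype(np.uint8)*255; roi=np.zeros_like(m); roi[235:300,290:370]=255
    k,r,b=quad(c,m&roi,0.035,0); return k,r,b
def rackx(p): # mm
    d=np.array(p[:2])-[437,-266.5]; return d@[-.096,.995], d@[-.995,-.096]
E
python3 - <<'E'
from h import *
for t in('scene0','s1','s2'):
    k,r,b=slide_end(t); print(t,k.round(1),np.round(r[1],1),round(r[2],1),[tuple(np.round(rackx(x),1)) for x in b])
E
```

```text
scene0 [322.6 257.1] [46.4 28. ] 6.4 [(np.float64(-20.7), np.float64(23.6)), (np.float64(-48.6), np.float64(23.2)), (np.float64(-47.9), np.float64(-23.2)), (np.float64(-19.9), np.float64(-22.7))]
s1 [322.5 257.1] [46.4 27.2] 6.4 [(np.float64(-20.7), np.float64(23.6)), (np.float64(-47.8), np.float64(23.2)), (np.float64(-47.1), np.float64(-23.2)), (np.float64(-19.9), np.float64(-22.7))]
s2 [333.8 262.8] [53.1 25.4] 6.7 [(np.float64(-46.3), np.float64(31.8)), (np.float64(-71.7), np.float64(31.3)), (np.float64(-70.6), np.float64(-21.9)), (np.float64(-45.2), np.float64(-21.3))]
```

Call:
move_arm([
  [0.0005,-0.005,0,0,0,0],
  [0.001,-0.01,0,0,0,0],
  [0.0014,-0.014,0,0,0,0],
  [0.0016,-0.017,0,0,0,0],
  [0.0018,-0.019,0,0,0,0],
  [0.0018,-0.019,0,0,0,0],
  [0.0018,-0.019,0,0,0,0],
  [0.001,-0.01,0,0,0,0],
  [0.001,-0.01,0.04,0,0,0],
  [0.001,-0.01,0.08,0,0,0],
  [-0.03,0.01,0.12,0,0,0],
  [-0.07,0.03,0.14,0,0,0],
])

```text
t: 4.6
ee_pos: [0.3656, -0.1956, 0.1623]
orientation: [2.11, 2.325, 0.001]
wrist_force: [-0.3, 0.8, -0.4]
gripper_width: -0.002
```

Call:
move_arm([
  [-0.03,0.04,0.01,0,0,0],
  [-0.06,0.08,0.01,0,0,0],
  [-0.09,0.12,0.01,0,0,0],
  [-0.09,0.12,0.01,0,0,0],
], jaw=0)

```text
t: 5.0
ee_pos: [0.2728, -0.0732, 0.1708]
orientation: [2.107, 2.328, 0.003]
wrist_force: [2.2, -0.9, 0.9]
gripper_width: 0.681
```

```bash
python3 - <<'E'
from h import *
a=shot('scene','s3')['img'][190:300,240:410,::-1]; b=shot('top','t3')['img'][215:275,290:390,::-1]
o=get_obs();print(o['t'],o['ee_pos'],o['wrist_force'],o['gripper_width'])
a=cv2.resize(a,(680,440),interpolation=cv2.INTER_CUBIC);cv2.imwrite('pics/s3c.png',a)
a=cv2.resize(b,(800,480),interpolation=cv2.INTER_CUBIC);cv2.imwrite('pics/t3c.png',a)
k,r,b=slide_end('s3'); print(k.round(1),np.round(r[1],1),round(r[2],1),[tuple(np.round(rackx(x),1)) for x in b])
E
```

```text
5.1 [ 0.27525267 -0.07547934  0.17037058] [-0.86294373  0.14579266  0.31995888] 0.8460257004402373
[340.5 268.8] [42.6 26.4] 2.6 [(np.float64(-63.2), np.float64(31.3)), (np.float64(-89.6), np.float64(32.7)), (np.float64(-91.7), np.float64(-9.9)), (np.float64(-65.4), np.float64(-11.2))]
```

View pics/s3c.png

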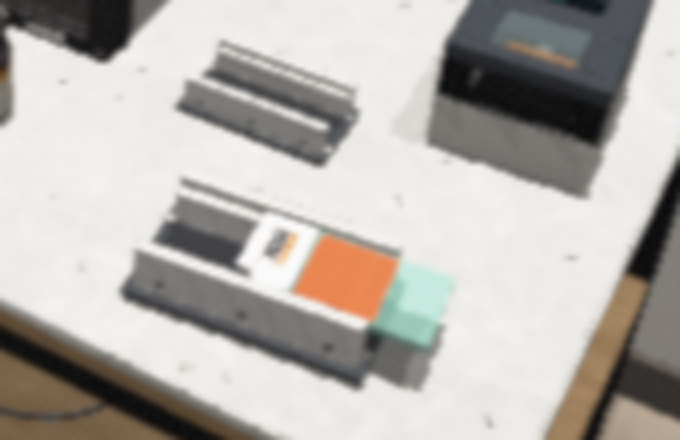

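View pics/t3c.png

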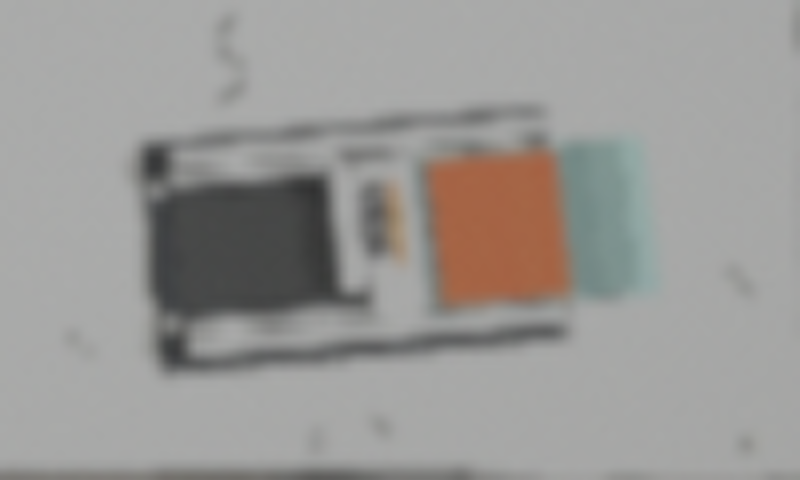

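The slide is square in the channel and the whole clear end is beyond the rail ends (top crop x 565–658).

```bash
python3 - <<'E'
from h import *
c=load('t3');s=load('s3')
T=lambda x,y:onz(c,290+x/8-.44,215+y/8-.44,.035)[:2]*1000
S=lambda x,y:onz(s,240+x/4-.4,190+y/4-.4,.035)[:2]*1000
for n,a,b in(('top',T(642,136),T(659,295)),('scene',S(455,281),S(432,348))):
    print(n,a.round(1),b.round(1),'mid',((a+b)/2).round(1),np.round(rackx((a+b)/2),1),np.linalg.norm(a-b).round(1))
for t in('t3','s3'):
    c=load(t);H,Sa,V=cv2.split(cv2.cvtColor(c['img'],cv2.COLOR_RGB2HSV)); m=((H<18)&(Sa>100)).astype(np.uint8)
    roi=np.zeros_like(m)
    if t=='t3': roi[225:265,300:375]=1
    else: roi[230:290,290:350]=1
    k,r,b=quad(c,m&roi,.035,0);print(t,np.round(r[0],1),np.round(r[1],1),r[2],np.round(rackx(r[0]),1))
E
```

```text
top [ 468.  -353.7] [ 418.  -357.9] mid [ 443.  -355.8] [-89.4   2.6] 50.2
scene [ 465.9 -354.3] [ 418.9 -360.8] mid [ 442.4 -357.6] [-91.1   3.4] 47.5
t3 [ 438.6 -307.7] [43.4 38.6] 6.327699184417725 [-41.1   2.4]
s3 [ 439.8 -308.4] [45.  39.7] 6.33482551574707 [-42.    1.2]
```

Call:
move_arm([
  [0.026,-0.042,0,0,0,0],
  [0.052,-0.084,0,0,0,0],
  [0.078,-0.126,0,0,0,0],
  [0.104,-0.168,0,0,0,0],
  [0.13,-0.21,0,0,0,0],
  [0.15,-0.243,0,0,0,0],
  [0.1665,-0.27,-0.01,0,0,0],
  [0.1665,-0.27,-0.05,0,0,0],
  [0.1665,-0.27,-0.08,0,0,0],
  [0.1665,-0.27,-0.08,0,0,0],
  [0.1665,-0.27,-0.08,0,0,0],
], jaw=0)

```text
t: 6.2
ee_pos: [0.4415, -0.3467, 0.0896]
orientation: [-2.112, -2.324, 0.0]
wrist_force: [0.7, 0.8, 0.4]
gripper_width: 0.998
```

```bash
python3 - <<'E'
from h import *
a=shot('scene','s4')['img'][180:300,240:410,::-1]
o=get_obs();print(o['t'],o['ee_pos'],o['orientation'],o['wrist_force'],o['gripper_width'])
a=cv2.resize(a,(680,480),interpolation=cv2.INTER_CUBIC);cv2.imwrite('pics/s4c.png',a)
E
```

```text
6.25 [ 0.4421048  -0.34699917  0.090987  ] [2.11201006e+00 2.32465012e+00 2.28562199e-06] [ 0.38286114 -0.1302721  -0.01905603] 1.0020115296698902
```

View pics/s4c.png

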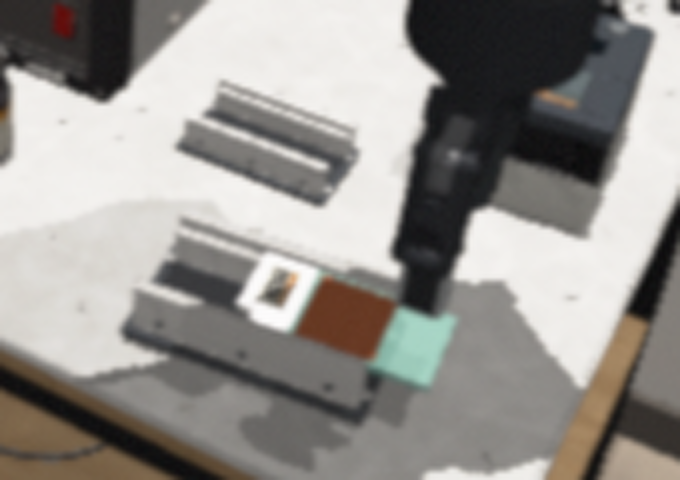

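Call:
move_arm([
  [0,0.0015,-0.03,0,0,0],
  [0,0.0015,-0.06,0,0,0],
  [0,0.0015,-0.08,0,0,0],
  [0,0.0015,-0.08,0,0,0],
  [0,0.0015,-0.08,0,0,0],
])

```text
t: 6.75
ee_pos: [0.4426, -0.3454, 0.012]
orientation: [2.11, 2.324, 0.0]
wrist_force: [-0.0, -0.4, 0.3]
gripper_width: 0.998
```

Call:
move_arm([
  [0,0,0,0,0,0],
  [0,0,0,0,0,0],
  [0,0,0,0,0,0],
  [0,0,0,0,0,0],
  [0,0,0,0,0,0],
  [0,0,0,0,0,0],
], jaw=1, grip_force=45)

```text
t: 7.35
ee_pos: [0.4424, -0.3453, 0.0112]
orientation: [2.111, 2.324, 0.0]
wrist_force: [0.4, 0.3, 5.8]
gripper_width: 0.57
```

```bash
python3 - <<'E'
from h import *
a=shot('scene','s5')['img'][180:300,240:410,::-1]
o=get_obs();print(o['t'],o['ee_pos'],o['orientation'],o['wrist_force'],o['wrist_torque'],o['gripper_width'])
a=cv2.resize(a,(680,480),interpolation=cv2.INTER_CUBIC);cv2.imwrite('pics/s5c.png',a)
E
```

```text
7.4 [ 0.44240621 -0.3452486   0.01118206] [2.11054850e+00 2.32420963e+00 2.28633704e-04] [-0.06128495  0.1347624   6.47673996] [ 0.09982882  0.02520187 -0.04651421] 0.5699542368774235
```

View pics/s5c.png

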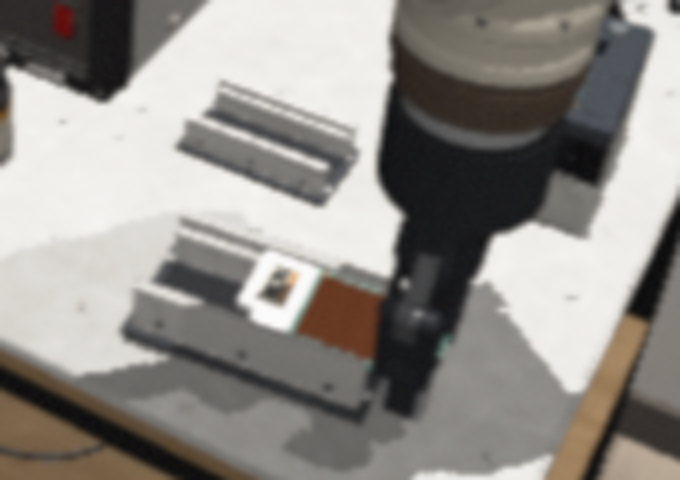

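Call:
move_arm([
  [0,0,0.005,0,0,0],
  [0,0,0.015,0,0,0],
  [0,0,0.03,0,0,0],
  [0,0,0.05,0,0,0],
  [0,0,0.07,0,0,0],
  [0,0,0.08,0,0,0],
  [0,0,0.08,0,0,0],
  [0,0,0.08,0,0,0],
])

```text
t: 8.2
ee_pos: [0.4416, -0.3446, 0.0897]
orientation: [-2.112, -2.326, 0.0]
wrist_force: [-0.6, -0.1, -1.3]
gripper_width: 0.571
```

```bash
python3 - <<'E'
from h import *
a=shot('scene','s6')['img'][180:300,240:410,::-1]; b=shot('top','t6')['img'][200:275,290:390,::-1]
o=get_obs();print(o['t'],o['ee_pos'],o['orientation'],o['wrist_force'],o['wrist_torque'],o['gripper_width'])
a=cv2.resize(a,(680,480),interpolation=cv2.INTER_CUBIC);cv2.imwrite('pics/s6c.png',a)
E
```

```text
8.3 [ 0.44130891 -0.34435876  0.08886324] [-2.11079772e+00 -2.32453552e+00  2.27264770e-04] [-0.04690405 -0.27719018 -0.50021788] [-0.00432366 -0.03959755 -0.01817387] 0.5688918036843976
```

View pics/s6c.png

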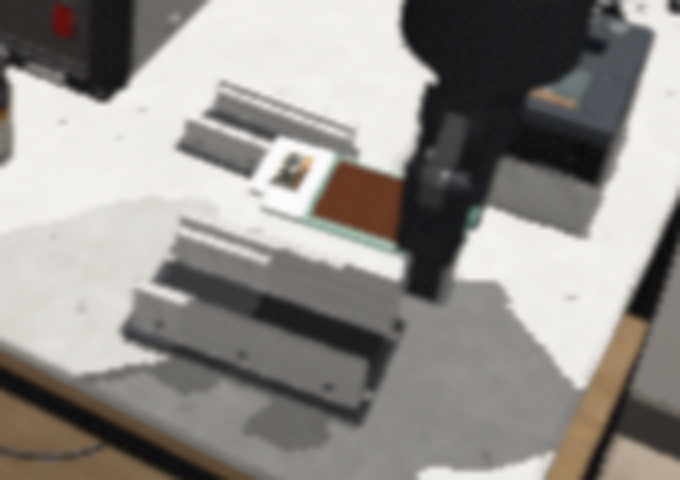

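The slide is off the rack, held at crop (330,195) with the frosted end towards the left. I'll check how level it is from the depth.

```bash
cat >> h.py <<'E'
def cloud(c):
    v,u=np.mgrid[0:384,0:512]; z=c['range_z']; K=c['camera_matrix'];T=c['world_from_camera']
    p=np.stack([(u-K[0,2])/K[0,0]*z,(v-K[1,2])/K[1,1]*z,z],-1)@T[:3,:3].T+T[:3,3]; p[z==0]=np.nan; return p*1000
E
python3 - <<'E'
from h import *
for t in('s6','t6'):
    c=load(t);p=cloud(c);
    H,S,V=cv2.split(cv2.cvtColor(c['img'],cv2.COLOR_RGB2HSV))
    ok=(p[...,2]>85)&(p[...,2]<140)&(p[...,0]>400)&(p[...,0]<480)&(p[...,1]>-325)&(p[...,1]<-230)
    q=p[ok]; print(t,len(q))
    if len(q)<20: continue
    k=np.linalg.lstsq(np.c_[q[:,:2]-[438,-294],np.ones(len(q))],q[:,2],rcond=None)[0]
    r=q[:,2]-np.c_[q[:,:2]-[438,-294],np.ones(len(q))]@k
    q=q[abs(r)<5];k=np.linalg.lstsq(np.c_[q[:,:2]-[438,-294],np.ones(len(q))],q[:,2],rcond=None)[0]
    print(len(q),'slope x,y',k.round(3),'extent',np.percentile(q,[1,99],axis=0).round(1).tolist())
E
```

```text
s6 675
674 slope x,y [2.00000e-02 3.00000e-03 1.13271e+02] extent [[409.4, -323.8, 108.7], [461.7, -257.3, 115.5]]
t6 611
598 slope x,y [1.40000e-02 0.00000e+00 1.12453e+02] extent [[410.6, -324.0, 107.8], [460.5, -255.6, 116.8]]
```

Call:
move_arm([
  [0,0,0.01,0,0,-8.4],
  [0.005,0,0.01,0,0,-16.8],
  [0.01,0,0.01,0,0,-25.2],
  [0.015,0,0.01,0,0,-33.6],
  [0.02,0,0.01,0,0,-42],
  [0.025,0,0.01,0,0,-50.4],
  [0.03,0,0.01,0,0,-58.8],
  [0.035,0,0.01,0,0,-67.2],
  [0.04,0,0.01,0,0,-75.6],
  [0.045,0,0.01,0,0,-84],
  [0.05,0.001,0.005,0,0,-92.4],
  [0.053,0.001,0,0,0,-92.5],
])

```text
t: 9.5
ee_pos: [0.4947, -0.3434, 0.0887]
orientation: [-3.14, -0.079, 0.002]
wrist_force: [0.3, 0.7, -0.7]
gripper_width: 0.566
```

Call:
move_arm([
  [0,0,0,0,0,0],
  [0,0,-0.02,0,0,0],
  [0,0,-0.04,0,0,0],
  [0,0,-0.054,0,0,0],
  [0,0,-0.058,0,0,0],
  [0,0,-0.058,0,0,0],
])

```text
t: 10.1
ee_pos: [0.4944, -0.3436, 0.0315]
orientation: [-3.14, -0.084, 0.001]
wrist_force: [-0.3, 0.2, -0.5]
gripper_width: 0.569
```

```bash
python3 - <<'E'
from h import *
a=shot('scene','s7')['img'][165:260,290:420,::-1]; b=shot('top','t7')['img'][125:235,300:400,::-1]
o=get_obs();print(o['t'],o['ee_pos'],o['orientation'],o['wrist_force'],o['wrist_torque'],o['gripper_width'])
a=cv2.resize(a,(780,570),interpolation=cv2.INTER_CUBIC);cv2.imwrite('pics/s7c.png',a)
a=cv2.resize(b,(500,550),interpolation=cv2.INTER_CUBIC);cv2.imwrite('pics/t7c.png',a)
E
```

```text
10.2 [ 0.49510174 -0.34403512  0.03284061] [3.13978264e+00 8.36815399e-02 1.37175291e-03] [-0.70305082 -0.41004203 -0.7395362 ] [-0.01568036  0.04466409 -0.01607482] 0.5726514614339517
```

View pics/s7c.png

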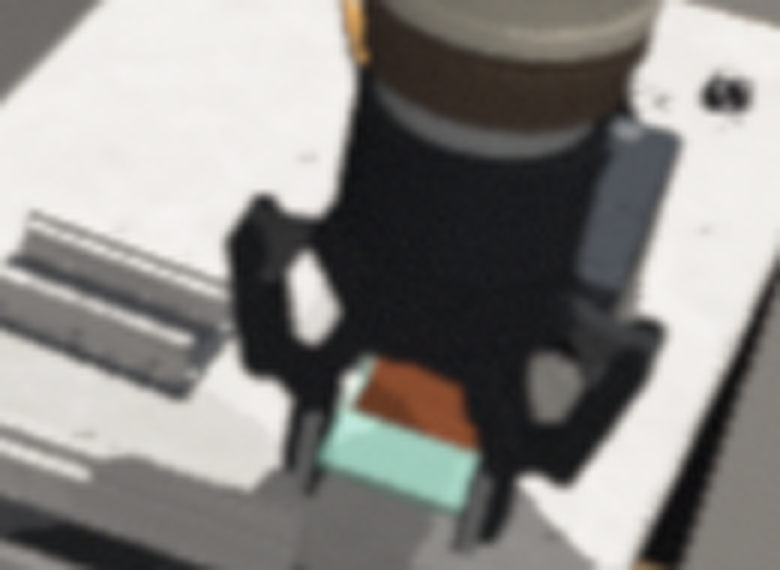

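View pics/t7c.png

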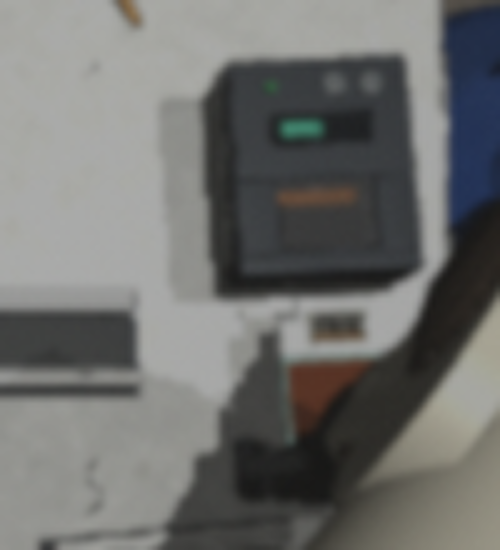

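```bash
python3 - <<'E'
from h import *
c=load('t7');s=load('s7')
T=lambda x,y,z:(onz(c,300+x/5-.4,125+y/5-.4,z)*1000).round(1)
S=lambda x,y,z:(onz(s,290+x/6-.42,165+y/6-.42,z)*1000).round(1)
print('slide left edge top',T(286,365,.0566),T(290,435,.0566))
print('label c',T(338,326,.0566))
print('reader top front',T(240,275,.078),T(420,268,.078),'back',T(228,62,.078),T(403,57,.078),'stripe',T(278,195,.078),T(357,195,.078), 'z.06',T(278,195,.06),T(357,195,.06))
print('scene clear end',S(322,462,.0566),S(465,513,.0566),'coat edge',S(355,408,.0566),S(478,448,.0566))
q=cloud(c);
H,Sa,V=cv2.split(cv2.cvtColor(c['img'],cv2.COLOR_RGB2HSV))
m=(H<18)&(Sa>90);m[:195]=0;m[:,:350]=0;m[:,385:]=0
print('slide top z from depth',np.nanmedian(q[m][:,2]),m.sum(), 'TCP line y at x=560:',-344.0+65*np.tan(np.radians(3)))
# front end edge: depth step at rows around x
a=q[184:200,355:376]; print(np.nanmedian(a[...,2],1).round(0),np.nanmedian(a[...,0],1).round(0))
E
```

```text
slide left edge top [ 551.3 -317.9   56.6] [ 515.9 -319.3   56.6]
label c [ 571.4 -344.5   56.6]
reader top front [ 592.9 -291.6   78. ] [ 597.5 -380.9   78. ] back [ 701.8 -287.2   78. ] [ 705.3 -375.2   78. ] stripe [ 633.7 -311.1   78. ] [ 634.2 -350.5   78. ] z.06 [ 637.7 -314.8   60. ] [ 638.2 -354.8   60. ]
scene clear end [ 480.7 -323.8   56.6] [ 483.9 -371.8   56.6] coat edge [ 512.1 -323.1   56.6] [ 516.1 -365.1   56.6]
slide top z from depth 56.07706690759673 125 TCP line y at x=560: -340.5934943466023
[ 7. 53. 54. 54. 55. 57. 57. 56. 56. 55. 55. 55. 56. 55. 56. 56.] [595. 585. 581. 579. 576. 574. 571. 568. 566. 563. 561. 558. 556. 553.
 550. 548.]
```

Call:
move_arm([
  [0,0.0027,-0.002,0,0,0],
  [0,0.0027,-0.002,0,0,0],
  [0.005,0.003,-0.002,0,0,0],
  [0.01,0.0032,-0.002,0,0,0],
  [0.015,0.0035,-0.002,0,0,0],
  [0.02,0.0037,-0.002,0,0,0],
  [0.025,0.004,-0.002,0,0,0],
  [0.03,0.0043,-0.002,0,0,0],
  [0.03,0.0043,-0.002,0,0,0],
  [0.03,0.0043,-0.002,0,0,0],
])

```text
t: 11.2
ee_pos: [0.5248, -0.3393, 0.0298]
orientation: [-3.14, -0.083, 0.0]
wrist_force: [-0.0, 0.6, -0.3]
gripper_width: 0.573
```

```bash
python3 - <<'E'
from h import *
b=shot('top','t8')['img'][125:235,300:400,::-1]
f=[]
o=get_obs();print(o['t'],o['ee_pos'],o['orientation'],o['wrist_force'],o['wrist_torque'],o['gripper_width'])
a=cv2.resize(b,(500,550),interpolation=cv2.INTER_CUBIC);cv2.imwrite('pics/t8c.png',np.clip(a*1.5,0,255).astype(np.uint8))
E
```

```text
11.25 [ 0.52466513 -0.33937199  0.02985133] [-3.14039506e+00 -8.28616139e-02  4.44853601e-04] [-0.11658846 -0.16069045  0.14117018] [-0.00229804  0.03267129  0.01647398] 0.5705140797003881
```

View pics/t8c.png

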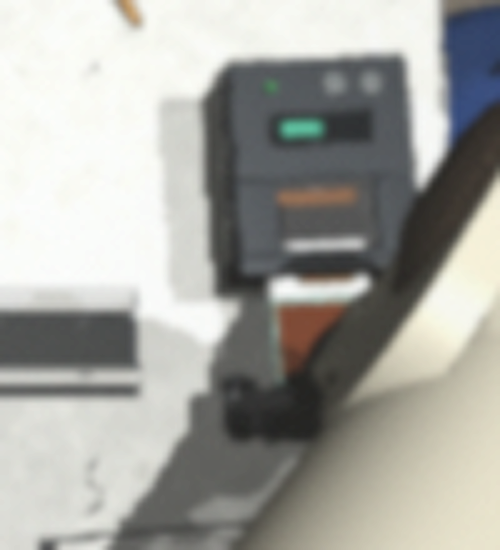

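Call:
move_arm([
  [0.005,0.0003,0.0005,0,0,0],
  [0.01,0.0005,0.0005,0,0,0],
  [0.014,0.0007,0.0005,0,0,0],
  [0.014,0.0007,0.0005,0,0,0],
  [0.014,0.0007,0.0005,0,0,0],
])

```text
t: 11.75
ee_pos: [0.5388, -0.3386, 0.0303]
orientation: [-3.14, -0.083, 0.0]
wrist_force: [0.9, -0.1, -0.3]
gripper_width: 0.572
```

```bash
cat >> h.py <<'E'
def favg(n=6):
    F=[];P=[]
    for i in range(n):
        c=camera('top'); o=get_obs(); F.append(np.r_[o['wrist_force'],o['wrist_torque']]);P.append(o['ee_pos'])
    print(o['t'],'F',np.mean(F,0).round(2),'P',(np.mean(P,0)*1000).round(2),o['gripper_width'].round(3),o['orientation'].round(4)); return c
def end_and_stop(c,tag):
    pickle.dump(c,open(tag+'.pkl','wb'))
    a=cv2.resize(c['img'][145:215,340:390,::-1],(500,700),interpolation=cv2.INTER_CUBIC)[:590]
    cv2.imwrite(f'pics/{tag}.png',np.clip(a*1.7,0,255).astype(np.uint8))
E
python3 - <<'E'
from h import *
end_and_stop(favg(),'t9')
E
```

```text
Traceback (most recent call last):
  File "h.py", line 34, in favg
    print(o['t'],'F',np.mean(F,0).round(2),'P',(np.mean(P,0)*1000).round(2),o['gripper_width'].round(3),o['orientation'].round(4)); return c
                                                                            ^^^^^^^^^^^^^^^^^^^^^^^^
AttributeError: 'float' object has no attribute 'round'
```

```bash
sed -i "s/o\['gripper_width'\].round(3)/round(float(o['gripper_width']),3)/" h.py
python3 - <<'E'
from h import *
end_and_stop(favg(),'t9')
E
```

```text
12.35 F [-0.07 -0.26 -0.62  0.01  0.02  0.01] P [ 538.72 -338.74   30.47] 0.572 [-3.1405 -0.0827  0.    ]
```

View pics/t9.png

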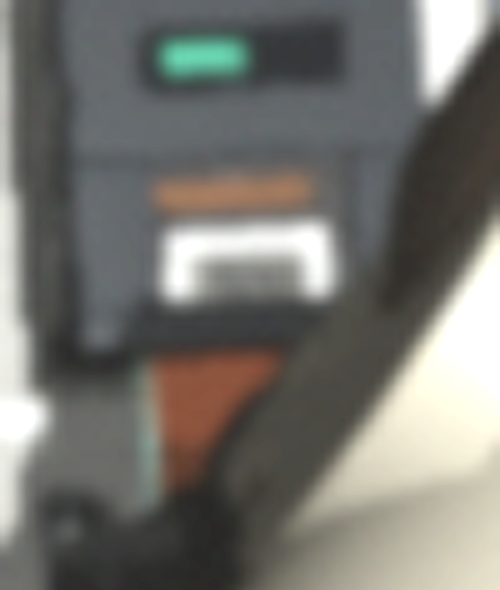

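Call:
move_arm([
  [0.003,0.0002,0,0,0,0],
  [0.006,0.0003,0,0,0,0],
  [0.008,0.0004,0,0,0,0],
  [0.008,0.0004,0,0,0,0],
  [0.008,0.0004,0,0,0,0],
])

```text
t: 12.85
ee_pos: [0.5467, -0.3383, 0.0303]
orientation: [-3.14, -0.083, 0.001]
wrist_force: [-1.5, 0.9, -0.2]
gripper_width: 0.568
```

```bash
python3 - <<'E'
from h import *
end_and_stop(favg(10),'t10')
E
```

```text
13.35 F [-1.32  0.17 -0.18 -0.01  0.29 -0.03] P [ 546.67 -338.3    30.42] 0.572 [-3.1405 -0.0828 -0.    ]
```

View pics/t10.png

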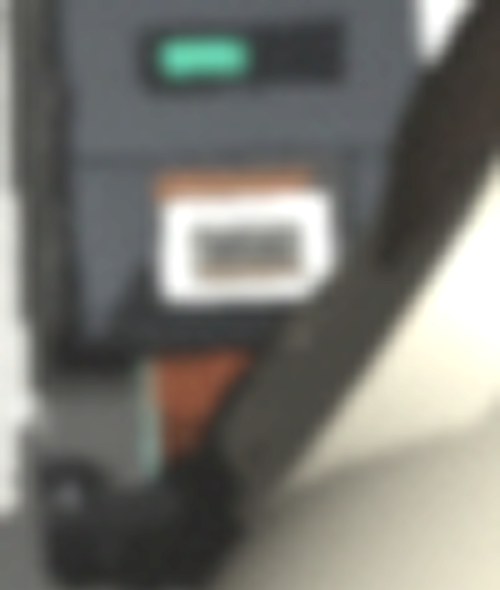

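Call:
move_arm([
  [0.002,0.0001,0,0,0,0],
  [0.004,0.0002,0,0,0,0],
  [0.005,0.0003,0,0,0,0],
  [0.005,0.0003,0,0,0,0],
  [0.005,0.0003,0,0,0,0],
])

```text
t: 13.85
ee_pos: [0.5517, -0.338, 0.0304]
orientation: [-3.14, -0.083, 0.0]
wrist_force: [-1.8, -0.6, -0.3]
gripper_width: 0.569
```

```bash
python3 - <<'E'
from h import *
favg(16)
E
```

```text
14.65 F [-2.68  0.18 -0.24  0.03  0.52 -0.01] P [ 551.73 -338.01   30.42] 0.573 [-3.1405 -0.0827  0.    ]
```

Call:
move_arm([
  [0.0013,0.0001,0,0,0,0],
  [0.0026,0.0001,0,0,0,0],
  [0.0026,0.0001,0,0,0,0],
  [0.0026,0.0001,0,0,0,0],
])

```text
t: 15.05
ee_pos: [0.5543, -0.3379, 0.0304]
orientation: [-3.14, -0.083, 0.0]
wrist_force: [-3.0, 1.0, -0.6]
gripper_width: 0.572
```

```bash
python3 - <<'E'
from h import *
c=favg(30); end_and_stop(c,'t11')
a=shot('scene','s11')['img'][165:260,290:420,::-1]
cv2.imwrite('pics/s11c.png',cv2.resize(a,(780,570),interpolation=cv2.INTER_CUBIC))
q=cloud(c)
b=cv2.resize(c['img'][:,:,::-1],None,fx=1.5,fy=1.5);cv2.imwrite('pics/t11full.png',b)
H,S,V=cv2.split(cv2.cvtColor(c['img'],cv2.COLOR_RGB2HSV))
m=(H<18)&(S>90);m[:178]=0;m[:,:350]=0;m[:,385:]=0;m[196:]=0
print(m.sum(),np.nanmedian(q[m],0))
E
```

```text
16.55 F [-3.36  0.91 -0.45  0.11  0.67  0.03] P [ 554.36 -337.9    30.43] 0.574 [3.1405e+00 8.2700e-02 1.0000e-04]
31 [ 590.5356132  -321.32855619   55.89837675]
```

View pics/t11.png

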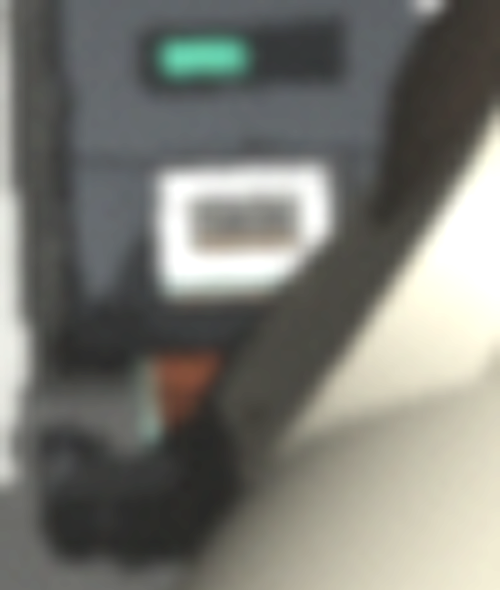

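View pics/s11c.png

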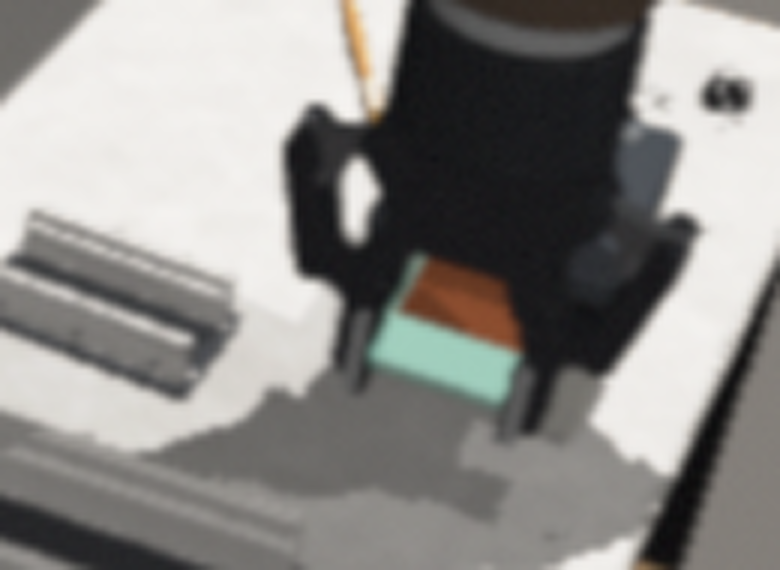

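View pics/t11full.png

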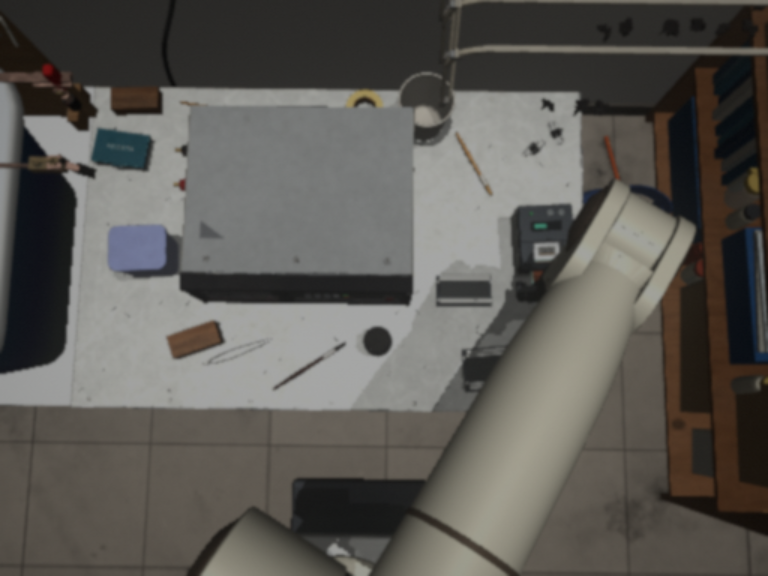

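Call:
move_arm([
  [0,0.0008,0,0,0,0],
  [0,0.0008,0,0,0,0],
  [0,0.0008,0,0,0,0],
])

```text
t: 16.9
ee_pos: [0.5544, -0.3375, 0.0305]
orientation: [3.14, 0.082, 0.0]
wrist_force: [-3.2, -2.9, -0.4]
gripper_width: 0.571
```

```bash
python3 - <<'E'
from h import *
favg(30)
E
```

```text
18.4 F [-3.05 -2.75 -0.52 -0.54  0.63 -0.26] P [ 554.38 -337.18   30.46] 0.571 [3.1405e+00 8.2700e-02 1.0000e-04]
```

Call:
move_arm([
  [0,-0.0008,0,0,0,0],
  [0,-0.0016,0,0,0,0],
  [0,-0.0016,0,0,0,0],
])

```text
t: 18.7
ee_pos: [0.5543, -0.3382, 0.0302]
orientation: [-3.139, -0.084, 0.0]
wrist_force: [-3.3, 2.1, -0.1]
gripper_width: 0.574
```

```bash
python3 - <<'E'
from h import *
favg(20)
E
```

```text
19.7 F [-3.56  2.19 -0.4   0.42  0.68  0.16] P [ 554.36 -338.59   30.39] 0.572 [-3.1405 -0.0828  0.    ]
```

Call:
move_arm([
  [0,0.0005,0,0,0,0],
  [0,0.0005,0,0,0,0],
  [0,0.0005,0,0,0,0],
])

```text
t: 20.0
ee_pos: [0.5544, -0.3385, 0.0305]
orientation: [3.14, 0.082, 0.0]
wrist_force: [-3.0, 0.3, -0.7]
gripper_width: 0.569
```

```bash
python3 - <<'E'
from h import *
c=favg(30); end_and_stop(c,'t12')
s=shot('scene','s12'); q=cloud(s)
H,S,V=cv2.split(cv2.cvtColor(s['img'],cv2.COLOR_RGB2HSV))
m=(((H>70)&(H<100)&(S>40))|((H<18)&(S>100)&(V>80)));m[:205]=0;m[235:]=0;m[:,:350]=0;m[:,380:]=0
p=q[m];k=np.linalg.lstsq(np.c_[p[:,:2]-p[:,:2].mean(0),np.ones(len(p))],p[:,2],rcond=None)[0];print(len(p),p.mean(0),k)
cs=[(t,onz(load(t),u,v,0)[:2].round(3)) for t in('top0','t12') for u,v in((251,228),)]
a=load('top0')['img'].astype(int);b=load('t12')['img'].astype(int)
d=abs(a-b).max(2); print('bystander region diff',d[215:262,130:228].max(), d[215:245,238:262].max())
E
```

```text
21.5 F [-3.19 -1.56 -0.54 -0.3   0.64 -0.16] P [ 554.39 -338.35   30.49] 0.572 [ 3.1404  0.0826 -0.    ]
 ** On entry to DLASCL parameter number  4 had an illegal value
 ** On entry to DLASCL parameter number  4 had an illegal valueTraceback (most recent call last):
  File "<stdin>", line 6, in <module>
    x, resids, rank, s = _umath_linalg.lstsq(a, b, rcond,
                         ~~~~~~~~~~~~~~~~~~~^^^^^^^^^^^^^
                                             signature=signature)
                                             ^^^^^^^^^^^^^^^^^^^^
    raise LinAlgError("SVD did not converge in Linear Least Squares")
numpy.linalg.LinAlgError: SVD did not converge in Linear Least Squares
```

View pics/t12.png

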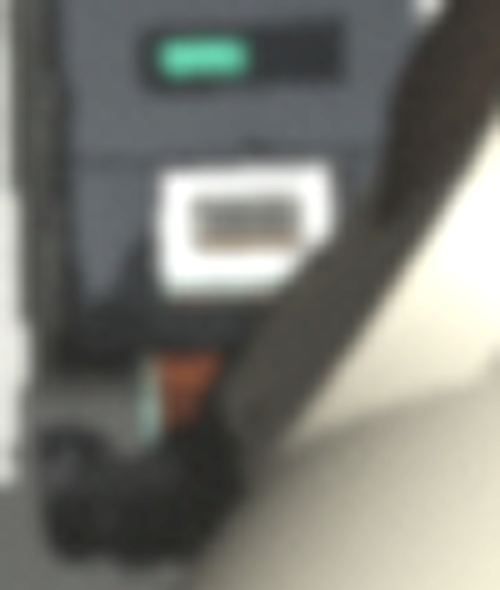

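```bash
python3 - <<'E'
from h import *
s=load('s12'); q=cloud(s)
H,S,V=cv2.split(cv2.cvtColor(s['img'],cv2.COLOR_RGB2HSV))
m=(((H>70)&(H<100)&(S>40))|((H<18)&(S>100)&(V>80)));m[:205]=0;m[235:]=0;m[:,:350]=0;m[:,380:]=0
p=q[m];p=p[np.isfinite(p).all(1)];p=p[abs(p[:,2]-55)<8];k=np.linalg.lstsq(np.c_[p[:,:2]-p[:,:2].mean(0),np.ones(len(p))],p[:,2],rcond=None)[0];print(len(p),p.mean(0),k,'span',np.ptp(p,0))
a=load('top0')['img'].astype(int);b=load('t12')['img'].astype(int)
d=abs(a-b).max(2); print('bystander diff',np.percentile(d[215:262,130:228],[50,99,100]),np.percentile(d[215:245,238:262],[50,99,100]))
o=get_obs();print(o['t'],o['wrist_force'],o['gripper_width'])
E
```

```text
374 [ 570.56692264 -337.30498386   54.03488942] [4.02406338e-03 8.36079958e-03 5.40348894e+01] span [68.59051446 56.24960738 12.11064835]
bystander diff [3. 4. 5.] [ 3. 29. 30.]
21.55 [-4.55128247 -3.30064063 -0.54265922] 0.5672314153025154
```

```bash
python3 -c "
from rig import job_done
print(job_done())"
```

```text
the job is handed in; nothing more can be done
None
```

The job is handed in at about 21.5 s on the robot's clock. The gripper is still holding the slide in the label reader, level and label up.

**What I did**
- I picked the larger rack and found the notch at the slide's +y (frosted) end.
- I pushed that end with shut fingers until the clear end stood about 30 mm past the rails; the two views gave 29 and 31 mm.
- I gripped the clear end across its width, lifted the slide level and turned it 92.5°. I then fed the frosted end into the mouth and onto the stop.

**Last checks**
- **Stop travel:** the averaged push was 3.2–3.6 N. With the spring data, that and the distance moved since contact both put the travel near 9 mm of 12. The wrist moment suggested nearer 10 mm.
- **Level:** the slide's tilt, fitted from the depth image, is under 1%. The label shows face up through the reader's window.
- **Sideways force:** 1.6 N was left at the last average, and a single noisy reading just before hand-in showed 3.3 N. I tried to relieve it, but each small sideways move only reversed it, so I take it to be friction against the stop, not the throat wall.
- **Bystanders:** the brush and tweezers look the same as in the first picture. About 1% of the pixels at the jar changed, probably from the arm's shadow, which I did not check further.

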